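# Mark a wooden pendant on the stall's slide press

## Robot

A 6-joint arm with a two-finger parallel gripper is mounted at the origin on the work surface. World frame = base frame: x ahead of the robot, y to its left, z up, the work surface at z = 0. Lengths are in m, angles in degrees, forces in N, time in s.
With the tool pointing down it reaches from about 0.4 to 0.825 m from the base axis. Payload 7 kg.
Tool frame: the origin (TCP) lies midway between the tips of the shut fingers; the grasp point (between the pads) lies 19 mm behind it; z points along the fingers, y is the line along which they close (so a half turn about z gives the same grasp; the last joint's range is limited). The gripper opens to 88 mm and grips with 3 to 60 N. Pads are 19 mm wide; open, the fingers measure 130 mm over their backs; the gripper's body (78 mm by 193 mm) begins 47 mm behind the grasp point.
Start: joints at [89.215, 20.546, 0.682, 0, -70.136, -16.507], TCP at [0.201, 0.644, 0.227] pointing down, gripper open.
Joint ranges: [-176.03, 176.03], [-82.01, 121.73], [-58.28, 71.71], [-173.87, 95.51], [-174.79, -0.11], [-173.66, 173.66]. Speed limits (degrees/s): [136.94, 136.94, 172.46, 180, 180, 180].

## Interface

Orientations are given as a 3x3 rotation matrix whose columns are the frame's x, y, z axes.
In Python, from rig import robot gives the robot as it stands. Calls block until the motion is done:
- robot.goto(position, orientation): joint-space move of the TCP to a pose.
- robot.servo_line(position, ori=None, speed=0.15): straight line of the TCP; ori=None keeps the orientation; speed is the mean speed in m/s.
- robot.movej(angles): joint-space move.
- robot.move_gripper(opening): opening from 0.0 (shut) to 1.0 (fully open); the grip force is fixed at half the most; returns when the fingers have stopped.
- robot.dwell(seconds).
- robot.ik(position, orientation): joint angles nearest the present ones, or None.
- robot.grab_frame(name): name is "scene" or "top" or "wrist"; returns (picture, depth): 400x640x3 uint8, red, green, blue; 400x640 float32, m along the optical axis (not along the pixel's ray), 0 where there is no reading.
- robot.camera_info(name): a dict with "vfov" (degrees; the focal length in pixels is half the picture's height over the tangent of half this angle, whatever the lens; pixels are square), "cx", "cy" (the principal point, pixels), "view" (4x4, takes a point from world to camera coordinates); the wrist camera has in their place "T_tool_cam" (4x4, takes a point from camera to tool coordinates, whose origin is the TCP and whose axes are the flange's). Camera axes: x right, y down, z forward; pixel columns grow to the right and rows downward; lengths in m; the calibration is good to about 2 mm. The wrist camera is an equidistant fisheye: a pixel r from the principal point sees the ray r / f radians off the axis. A picture is of the moment at which its call begins: read the wrist's pose just before it. camera_info takes no time and is no camera call.
A pose or a line that the arm cannot do raises robot.Unreachable and nothing moves.
- robot.job_done(): hands the job in; it is judged then, once.
Readings, each from a call of its own:
- robot.read_t(): time.
- robot.read_qpos(): joint angles.
- robot.read_qvel(): joint speeds.
- robot.read_effort(): joint torques, N m.
- robot.read_position(): TCP position.
- robot.read_tcp_rot(): TCP orientation.
- robot.read_force(): force on the tool from outside, world axes, zero at the start.
- robot.read_ft_torque(): the same for the moment, N m.
- robot.read_grip_width(): opening from 0.0 (shut) to 1.0 (fully open).
- robot.read_finger_force(): force on a finger pad.
Only numpy, scipy, OpenCV 4.12 (cv2) and the standard library are available. Lean on these libraries where they do the work, as an engineer would, in place of code of your own. Each camera call takes 0.05 s, during which the arm holds its last target. There are 200 camera calls.

## Task

On the craft stall's marking jig, push the carriage (orange post) back along its rail until it clicks in at the loading station, squarely in front of the wooden chute, then push the dark blank out of the chute fully home against the back of the carriage's black nest. Push the loaded carriage along the rail to click in at the next station, under the stamp, tip the red latch all the way over so that its bar lies between the brass lugs and locks the carriage, then press the stamp's knob firmly down onto the blank for a moment and let it rise. Leave the mug, tea-light glass, bottle stopper and finished pendant undisturbed.

Things in the scene. Friction and masses are not known exactly. Their poses are not given: they have to be found in the camera images.
- jig: Fixed marking jig on a plywood board 225 x 380 x 15 mm (x -123 to 102, y -180 to 200 in its frame). Origin on the table under the rail's centre line; y runs along the rail towards the stamp, -x is the chute and latch side, facing the robot within 0.3 rad of yaw. Stations at x 0: loading y -20, stamp y +120. A black detent housing 28 x 28 mm, top z 38, stands at x 49 to 77, y 0.
- chute_mouth (a point): Middle of the chute's floor at its end by the rail, jig x -38, y -20, z 31 mm (1 mm above the nest floor). The chute is a wooden channel running from here 80 mm to jig -x, open at both ends, 48 mm wide inside, side walls 6 mm thick and 8 mm high.
- carriage (a joint): Travel along the jig's +y, m. 0 = clicked in at the loading station, nest in line with the chute; 0.140 = clicked in under the stamp; ends at -0.012 and 0.155. Starts loose between. At each station a spring roller drops into a notch: it draws the carriage in over the last 4 mm and takes about 7 N to push out of; elsewhere it slides with 1 to 2 N and stays where left.
- push_post (a point): Centre of the top of the carriage's orange post, 30 mm (x) by 14 mm (y), from the deck (z 30 mm) to z 85 mm, 130 mm on the -y side of the nest. Aluminium deck: x -35 to 35, from 15 mm beyond the post to 35 mm past the nest. Two brass lugs, 14 mm high, stand on the deck at x -30 to -14, 32 and 58 mm from the post towards the nest.
- nest (a point): Centre of the nest's floor on the deck, z 30 mm: where the centre of the blank's underside is when fully home. A black U 50 mm wide inside, walls 6 mm thick and 10 mm high, open and flared towards the chute (jig -x); back wall 22.5 mm beyond this point, side walls x -32 to 30. Moves with the carriage.
- blank: The dark wooden blank: a disc 44 mm in diameter, 14 mm thick, about 18 g, lying flat in the chute at the start. Origin at the centre of its underside.
- latch (a joint): Angle of the red latch, rad. 0 = open, leaning 0.25 rad back from upright towards jig -x; grows as it tips over to +x; 1.82 = level along +x, locked, end stop. Stiff hinge (1 to 2 N at its tip), stays where left. With the carriage at the stamp station the lugs (20 mm apart) receive its 12 mm bar; with it 5 to 18 mm off, a lug blocks it.
- latch_tip (a point): Centre of the red ball (20 mm diameter) at the free end of the latch, 64 mm from the hinge; the bar is 12 mm square. When locked it lies at jig x +4, y +35, z 40 mm, with its bar's top at z 46 mm and the ball's top at z 50 mm.
- latch_hinge (a point): Hinge axis of the latch (parallel to the jig's y), jig x -60, y +35, z 40 mm, between two steel ears 26 mm wide overall, top z 49 mm.
- plunger (a joint): Downward travel of the spring stamp, m. 0 = up, 0.014 = end stop; the pad meets a blank in the nest at 0.008. Spring 4 N at the top, about 6.5 N when the pad meets the blank; beyond that the push goes into the blank. Rises by itself.
- stamp: The spring stamp; origin at the centre of the top of its dark wooden knob: 40 mm in diameter, 18 mm high, top z 158 mm when up, above the stamp station. Its green arm (z 100 to 120 mm, 34 mm wide) reaches from a column at jig x 65 to 95, y 120 over the rail to x -18. Brass pad at its foot 30 mm in diameter, underside z 52 mm when up.
- mug: White mug, 80 mm in diameter, 95 mm high, standing behind the jig. Bystander. Origin under its centre.
- tealight: Green glass tea-light cup, 60 mm in diameter, 45 mm high, behind the jig. Bystander. Origin under its centre.
- stopper: Turned wooden bottle stopper, 48 mm in diameter, 63 mm high, beside the stamp end of the jig. Bystander. Origin under its centre.
- pendant: Finished pale pendant, a disc 40 mm in diameter and 9 mm thick lying beside the other end of the jig. Bystander. Origin under its centre.
Things that resemble listed ones, but are neither listed nor needed, are in the scene too. Leave any green or pink look-alike of the blank alone.

How it is judged:
By the outcome, as a careful person would: the job done as asked, in the order asked, and still so for the second after the job is handed in, with the robot touching nothing.
It also fails if it takes over 67 s, if anything falls off the work surface, if the arm or the gripper's body presses on something with over 40 N, if the wrist force passes 120 N, or if a joint passes its speed limit or range.

## Working session

There is one attempt and no reset: what is moved stays moved. The work goes in short steps, each a Python script; the robot and the scene stay as the last script left them, time stands still between calls to the robot, and variables do not carry over. Pictures are saved under pics/ and viewed, at most 10 in all, crops included, and the job is handed in when it is done.

```bash
ls; mkdir -p pics
cat > h.py <<'E'
import numpy as np, cv2
from rig import robot
def save(n,f,im): cv2.imwrite(f'pics/{f}.png',cv2.cvtColor(im,cv2.COLOR_RGB2BGR))
def cloud(name):
    im,d=robot.grab_frame(name); c=robot.camera_info(name)
    f=im.shape[0]/2/np.tan(np.radians(c['vfov'])/2)
    v,u=np.mgrid[:im.shape[0],:im.shape[1]]
    P=np.stack([(u-c['cx'])/f*d,(v-c['cy'])/f*d,d,np.ones_like(d)],-1)
    W=P@np.linalg.inv(np.array(c['view'])).T
    W=W[...,:3]; W[d==0]=np.nan
    return im,d,W
E
python3 - <<'E'
from h import *
for n in('scene','top'):
    im,d,W=cloud(n); np.savez(f'{n}.npz',im=im,W=W); save(n,n,im)
    c=robot.camera_info(n);print(n,c['vfov'],c['cx'],c['cy'],np.linalg.inv(np.array(c['view'])).round(3).tolist())
print(robot.read_t())
E
```

```text
pics
scene 55.757638528578845 315.7793929570491 199.6032401704519 [[0.059, 0.856, -0.514, 1.112], [0.998, -0.049, 0.034, -0.005], [0.004, -0.515, -0.857, 0.94], [0.0, 0.0, 0.0, 1.0]]
top 48.839761585861126 314.37337361954906 199.19038759745243 [[0.01, -0.986, 0.166, 0.434], [-1.0, -0.006, 0.021, 0.016], [-0.02, -0.166, -0.986, 1.023], [0.0, 0.0, 0.0, 1.0]]
0.1
```

View pics/scene.png

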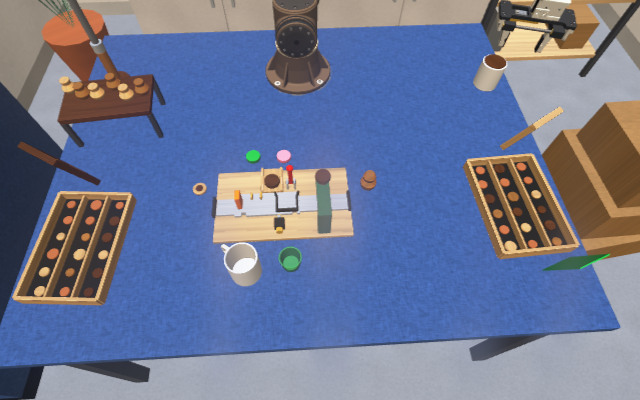

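View pics/top.png

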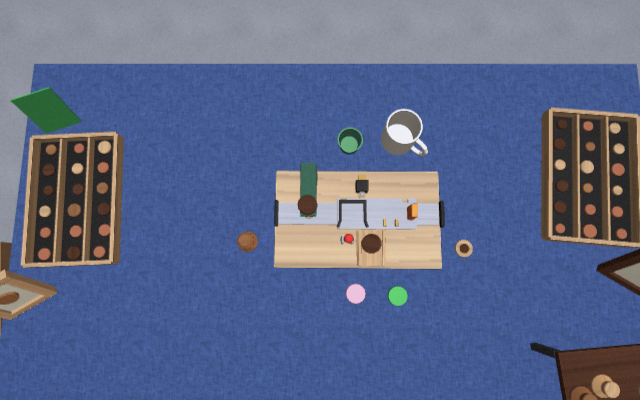

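The scene picture shows the jig at (285,205), with the dark blank in the chute at (272,181). Candidates for the blank in the top view are the dark disc in the chute (371,243), the stamp knob (308,205), the green disc (398,296), the pink disc (356,294), and the tray chips. I choose (371,243), because it lies in the chute. Next I'll fit the jig frame.

```bash
cat >> h.py <<'E'
def fit(W):
    z=W[...,2]; m=((z>0.009)&(z<0.021)&(abs(W[...,0]-.42)<.2)&(abs(W[...,1]+.03)<.35)).astype(np.uint8)
    n,l,s,_=cv2.connectedComponentsWithStats(cv2.morphologyEx(m,cv2.MORPH_CLOSE,np.ones((3,3))))
    k=1+s[1:,4].argmax(); p=W[(l==k)&(m>0)]
    return p
E
python3 - <<'E'
from h import *
for n in('scene','top'):
    D=np.load(n+'.npz'); W=D['W']; im=D['im']
    tb=W[(abs(W[...,2])<.01)&(abs(W[...,0]-.4)<.3)&(abs(W[...,1])<.4)]; print(n,'table z',np.median(tb[:,2]))
    p=fit(W); print(len(p),cv2.minAreaRect((p[:,:2]*1000).astype(np.float32)),np.median(p[:,2]))
    hsv=cv2.cvtColor(im,cv2.COLOR_RGB2HSV).astype(int)
    def blob(name,h0,h1,s0,v0,zlo,zhi,v1=255):
        m=(hsv[...,0]>=h0)&(hsv[...,0]<=h1)&(hsv[...,1]>s0)&(hsv[...,2]>v0)&(hsv[...,2]<v1)&(W[...,2]>zlo)&(W[...,2]<zhi)&(abs(W[...,0]-.42)<.25)&(abs(W[...,1]+.03)<.3)
        q=W[m]; 
        if len(q): print(name,len(q),np.median(q,0).round(4),q.min(0).round(3),q.max(0).round(3))
    blob('post',5,16,180,150,.03,.1); blob('posttop',5,16,180,150,.08,.09)
    blob('red',0,4,180,100,.04,.2); blob('red2',175,180,180,100,.04,.2)
    blob('blank',0,20,40,15,.04,.05,v1=110); blob('knob',0,180,20,15,.14,.17,v1=110)
    blob('pink',140,175,40,150,-.01,.03);blob('green',55,70,180,150,-.01,.03)
    blob('mugtop',0,180,-1,120,.088,.1)
a=np.load('top.npz')['im'][150:310,220:490]; s=np.load('scene.npz')['im'][140:290,180:390]
save(0,'crop',np.vstack([cv2.resize(a,(506,300),interpolation=2),cv2.resize(s,(506,300),interpolation=2)]))
E
```

```text
scene table z 0.001630644513601065
992 ((508.10552978515625, -190.9375), (120.5329360961914, 126.62108612060547), 0.8739116191864014) 0.016621510621447178
post 10 [ 0.5801 -0.1768  0.0857] [ 0.561 -0.185  0.083] [ 0.585 -0.176  0.089]
posttop 10 [ 0.5801 -0.1768  0.0857] [ 0.561 -0.185  0.083] [ 0.585 -0.176  0.089]
red 21 [ 0.5128 -0.0385  0.1123] [ 0.508 -0.044  0.047] [ 0.518 -0.033  0.117]
red2 12 [ 0.5092 -0.0344  0.1123] [ 0.504 -0.047  0.107] [ 0.516 -0.03   0.119]
blank 69 [ 0.5161 -0.0908  0.0458] [ 0.485 -0.11   0.04 ] [0.542 0.195 0.05 ]
knob 31 [0.5881 0.047  0.1519] [0.581 0.03  0.144] [0.591 0.063 0.158]
pink 148 [ 0.395  -0.0594  0.0152] [ 0.373 -0.079 -0.   ] [ 0.414 -0.038  0.02 ]
green 105 [ 0.3897 -0.1518  0.0159] [ 0.368 -0.17   0.011] [ 0.408 -0.133  0.02 ]
mugtop 16 [ 0.5163 -0.0396  0.0918] [ 0.513 -0.182  0.088] [0.642 0.029 0.099]
top table z -0.0004626282895745515
7409 ((533.431396484375, -60.8258056640625), (173.07261657714844, 379.9799499511719), 0.009761640802025795) 0.014732701225434797
post 3 [ 0.5572 -0.1732  0.0836] [ 0.557 -0.179  0.082] [ 0.581 -0.172  0.086]
posttop 3 [ 0.5572 -0.1732  0.0836] [ 0.557 -0.179  0.082] [ 0.581 -0.172  0.086]
red 52 [ 0.507  -0.0347  0.1112] [ 0.5   -0.043  0.106] [ 0.515 -0.027  0.116]
red2 1 [ 0.5051 -0.0267  0.106 ] [ 0.505 -0.027  0.106] [ 0.505 -0.027  0.106]
blank 297 [ 0.5017 -0.0893  0.0446] [ 0.482 -0.172  0.04 ] [0.582 0.208 0.05 ]
knob 305 [0.5683 0.0491 0.1571] [0.55  0.031 0.145] [0.589 0.067 0.161]
pink 301 [ 0.3915 -0.0556  0.0133] [ 0.37  -0.078 -0.002] [ 0.411 -0.035  0.018]
```

View pics/crop.png

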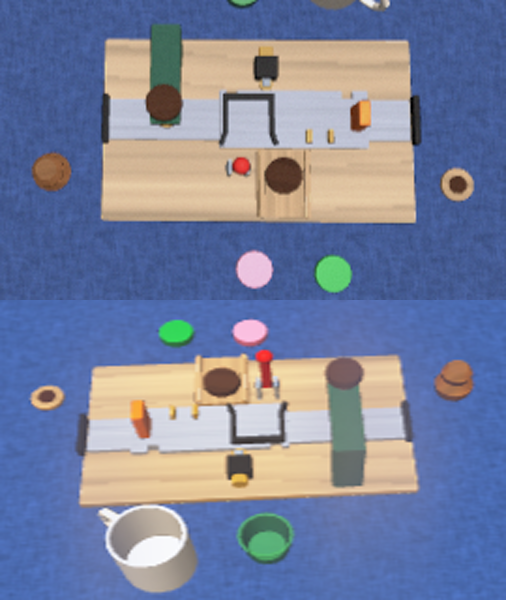

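The crop confirms it: the blank is in the chute at crop (283,175), the latch ball is at (241,166), the post at (361,114), the nest U at (248,120), the knob at (163,102) and the pendant at (457,184). The carriage sits partway between stations. Next I'll fit the board edges numerically.

Run:
```python
from h import *
D=np.load('top.npz'); W=D['W']; im=D['im']; z=W[...,2]
m=(z>0.008)&(z<.02)&(abs(W[...,0]-.53)<.16)&(abs(W[...,1]+.06)<.22)
p=W[m]
# edges
def edge(ax,lo,hi,sgn,n=12):
    o=1-ax; b=np.linspace(lo,hi,n+1); out=[]
    for a,c in zip(b[:-1],b[1:]):
        q=p[(p[:,o]>=a)&(p[:,o]<c)]
        if len(q): out.append(((a+c)/2,(q[:,ax]*sgn).max()*sgn))
    out=np.array(out); k=np.polyfit(out[:,0],out[:,1],1); print(ax,sgn,k.round(4),out[:,1].round(4))
edge(0,-.23,.11,-1);edge(0,-.23,.11,1);edge(1,.47,.62,-1);edge(1,.47,.62,1)
def circ(name,sel):
    q=W[sel][:,:2]; (c,r)=cv2.minEnclosingCircle((q*1000).astype(np.float32)); print(name,len(q),q.mean(0).round(4),np.round(c,1),r)
R=lambda x,y,z0,z1,r:(abs(z-(z0+z1)/2)<(z1-z0)/2)&(np.hypot(W[...,0]-x,W[...,1]-y)<r)
circ('knobtop',R(.57,.049,.154,.164,.03))
dark=im.max(-1)<100
circ('blank',R(.51,-.09,.041,.049,.035)&dark)
circ('ball',R(.5,-.035,.103,.13,.03))
circ('post',R(.57,-.175,.08,.09,.03))
q=R(.58,-.05,.036,.046,.06)&(im.max(-1)<80); print('U',W[q].min(0),W[q].max(0))
q=R(.63,-.07,.03,.044,.03)&(im.max(-1)<80); print('house',np.percentile(W[q],[3,50,97],axis=0).round(4).tolist())
q=(z>.1)&(z<.13)&(abs(W[...,1]-.049)<.03)&(W[...,0]>.55); print('arm',np.percentile(W[q],[2,50,98],axis=0).round(4).tolist())
q=(z>.05)&(z<.13)&(W[...,0]>.6);
for nm,R_ in(('mug',(.55,.8,-.3,-.1)),('tea',(.6,.8,-.1,0.03)),):
    q=(z>.03)&(W[...,0]>.65)&(W[...,0]<.85)&(W[...,1]>R_[2])&(W[...,1]<R_[3]);print(nm,W[q].min(0).round(3),W[q].max(0).round(3))
```

```text
0 -1 [0.1142 0.4293] [0.4484 0.4481 0.3707 0.3705 0.4473 0.3718 0.3717 0.4487 0.4484 0.4481
 0.4478 0.4476]
0 1 [0.0029 0.6707] [0.6709 0.6706 0.6706 0.67   0.6705 0.67   0.6696 0.6698 0.6696 0.6716
 0.6716 0.672 ]
1 -1 [ 0.0157 -0.2578] [-0.2513 -0.2485 -0.2492 -0.2505 -0.2505 -0.2508 -0.2485 -0.248  -0.2482
 -0.2487 -0.2477 -0.2491]
1 1 [-0.0361  0.145 ] [0.1291 0.1292 0.1272 0.1275 0.1278 0.1278 0.1161 0.121  0.1214 0.1215
 0.1278 0.1278]
knobtop 284 [0.5697 0.049 ] [569.8  49.3] 19.45456314086914
blank 269 [ 0.5014 -0.0889] [510.7 -87.3] 29.461288452148438
ball 70 [ 0.5066 -0.0355] [507.  -35.9] 9.609077453613281
post 92 [ 0.5696 -0.1778] [ 569.6 -177.3] 14.97561264038086
U [ 0.53922701 -0.08235376  0.03611364] [ 0.63760517 -0.01405016  0.04320579]
house [[0.6197, -0.0823, 0.0332], [0.6331, -0.0688, 0.0374], [0.6454, -0.0573, 0.0414]]
arm [[0.5523, 0.0323, 0.1122], [0.6247, 0.0489, 0.1193], [0.6634, 0.0658, 0.1226]]
mug [ 0.702 -0.217  0.03 ] [ 0.794 -0.119  0.098]
tea [ 0.65  -0.079  0.03 ] [ 0.768 -0.014  0.048]
```

The jig origin fits at about (0.570, -0.0705) with yaw near 0. The post is at y -0.177, which puts the carriage near +43 mm. I'll check the orientation and start moving.

```bash
cat >> h.py <<'E'
OX,OY=.570,-.0707
RA=np.array([[0,1,0],[1,0,0],[0,0,-1.]]); RB=np.array([[0,-1,0],[-1,0,0],[0,0,-1.]])
def J(x,y,z): return np.array([OX+x/1e3,OY+y/1e3,z/1e3])
def F(): return np.array(robot.read_force())
def step(d,dist,st=.001,stop=5.,speed=.03,f0=None,log=None):
    """advance along unit d (m) in steps till resisting force > stop"""
    d=np.array(d,float); p=np.array(robot.read_position()); f0=F() if f0 is None else f0; L=[]
    for k in range(1,int(round(dist/st))+1):
        robot.servo_line(p+d*st*k,speed=speed); f=-(F()-f0)@d; L.append(round(float(f),1))
        if f>stop: break
    print('steps',k,'of',st,'F',L,'pos',np.round(robot.read_position(),4),'t',round(robot.read_t(),1)); return f
E
python3 - <<'E'
from h import *
print(np.round(robot.read_tcp_rot(),2).tolist(), np.round(robot.camera_info('wrist')['T_tool_cam'],3).tolist())
for R in(RA,RB):
    for p in (J(0,-85,60),J(-45,-20,36),J(-100,35,90),J(0,120,160)): print(robot.ik(p,R))
E
```

```text
[[0.95, -0.3, -0.0], [-0.3, -0.95, -0.0], [0.0, 0.0, -1.0]] [[-0.001, -0.962, -0.273, 0.073], [1.0, -0.001, 0.0, -0.001], [-0.001, -0.273, 0.962, -0.158], [0.0, 0.0, 0.0, 1.0]]
None
[ 11.29844669  19.09696362 -30.54148239   0.         -40.36155399
 168.70155331]
[ 19.6673576    9.48290393 -34.8780321    0.         -45.63906397
 160.3326424 ]
[ 24.53039168  13.96509756 -17.8757375    0.         -58.15916494
 155.46960832]
[  3.6632047   21.75489176 -21.81169699   0.         -46.43341125
  -3.6632047 ]
[ 11.29844669  19.09696362 -30.54148239   0.         -40.36155399
 -11.29844669]
[ 19.6673576    9.48290393 -34.8780321    0.         -45.63906397
 -19.6673576 ]
[ 24.53039168  13.96509756 -17.8757375    0.         -58.15916494
 -24.53039168]
```

Run:
```python
from h import *
robot.move_gripper(0.0)
robot.goto(J(0,-82,200),RB); print(robot.read_t())
robot.servo_line(J(0,-82,62),speed=.12)
f0=F()
step([0,-1,0],.012,st=.002,stop=.7,f0=f0)
p=robot.read_position(); print(F()-f0)
# post face contact: carriage pos estimate, approach to within 5 mm of the station
goal=OY-.150+.007+.0095
robot.servo_line([p[0],goal+.005,p[2]],speed=.05); print(robot.read_position(),F()-f0)
step([0,-1,0],.010,stop=3.5,f0=f0)
robot.servo_line(np.array(robot.read_position())+[0,.01,0]); robot.servo_line(np.array(robot.read_position())*[1,1,0]+[0,0,.2],speed=.2)
im,d,W=cloud('top'); z=W[...,2]
q=W[(z>.08)&(z<.09)&(abs(W[...,0]-.57)<.025)&(W[...,1]<-.13)&(W[...,1]>-.26)]; print(len(q),q.mean(0),robot.read_t())
save(0,'s1',cv2.resize(im[140:300,220:490],(810,480))[:,:800])
```

```text
4.6083
steps 6 of 0.002 F [-0.2, 0.2, 0.3, 0.3, -0.4, 0.7] pos [ 0.5706 -0.1648  0.0628] t 7.4
[-0.11250737  0.68395981 -1.38192679]
[ 0.57047951 -0.19946487  0.06274313] [ 0.93346075 -0.28337641 -0.12463543]
steps 5 of 0.001 F [-0.2, 0.0, -0.1, -1.1, 3.7] pos [ 0.5705 -0.2041  0.0627] t 9.5
5 [ 0.55800583 -0.21918896  0.0834257 ] 10.6333
```

View pics/s1.png

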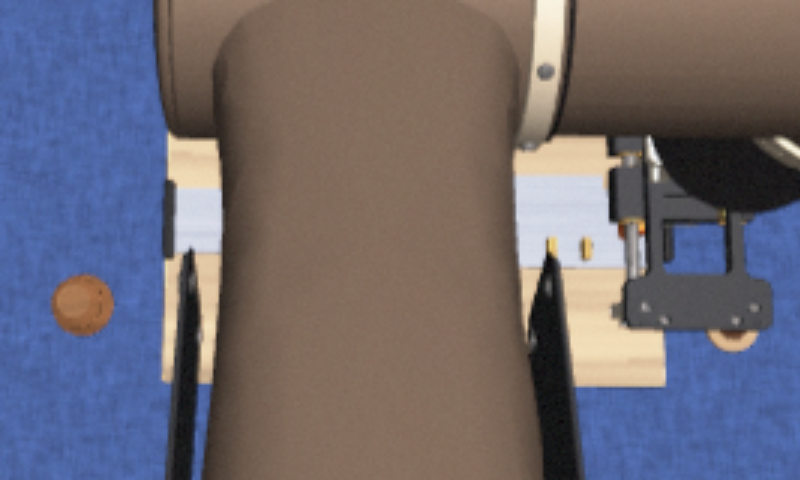

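The arm hides the jig in this view; only the lugs at (550,248) and (587,248) and the pendant show. I'll move behind the blank and check the click-in with the scene camera.

Run:
```python
from h import *
robot.servo_line(J(-122,-21.5,140),speed=.2)
im,d,W=cloud('scene'); z=W[...,2]
q=W[(z>.079)&(z<.095)&(abs(W[...,0]-.57)<.03)&(W[...,1]<-.13)&(W[...,1]>-.26)]; print('post',len(q),q.mean(0),robot.read_t())
save(0,'s2',cv2.resize(im[140:260,190:370],(800,533)))
```

```text
post 61 [ 0.57320524 -0.22294929  0.08495925] 11.6833
```

View pics/s2.png

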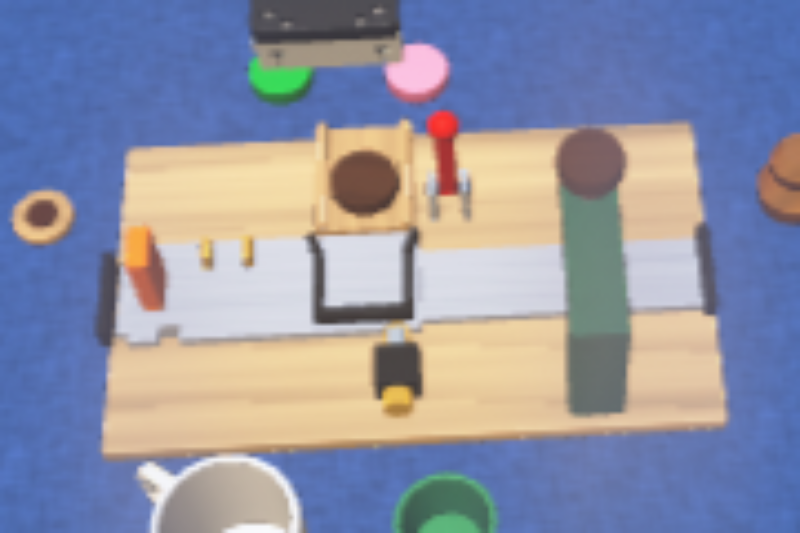

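The nest is square in front of the chute and the roller sits in its notch at (400,335). The post is at (145,270). Now I'll push the blank.

Run:
```python
from h import *
robot.servo_line(J(-122,-21.5,36.5),speed=.12); robot.dwell(.2); f0=F()
robot.servo_line(J(-52,-21.5,36.5),speed=.05); print(F()-f0,robot.read_position(),robot.read_t())
step([1,0,0],.014,stop=4,f0=f0)
p=np.array(robot.read_position()); print(F()-f0)
robot.servo_line(p-[.06,0,0],speed=.1); robot.servo_line(J(-122,-21.5,140),speed=.2)
im,d,W=cloud('scene')
print(robot.read_t()); np.savez('s3.npz',im=im,W=W)
save(0,'s3',cv2.resize(im[140:260,190:370],(800,533)))
```

```text
[-0.05431784  0.26187748  0.2463771 ] [ 0.51781775 -0.09218234  0.03659378] 14.4417
steps 14 of 0.001 F [0.8, 0.8, 0.3, 0.1, 0.5, 0.3, -0.0, 0.6, 0.4, -0.3, 0.4, 0.2, 1.1, -0.6] pos [ 0.5319 -0.0922  0.0366] t 17.9
[ 0.62292387  0.50542004 -0.14037616]
19.425
```

View pics/s3.png

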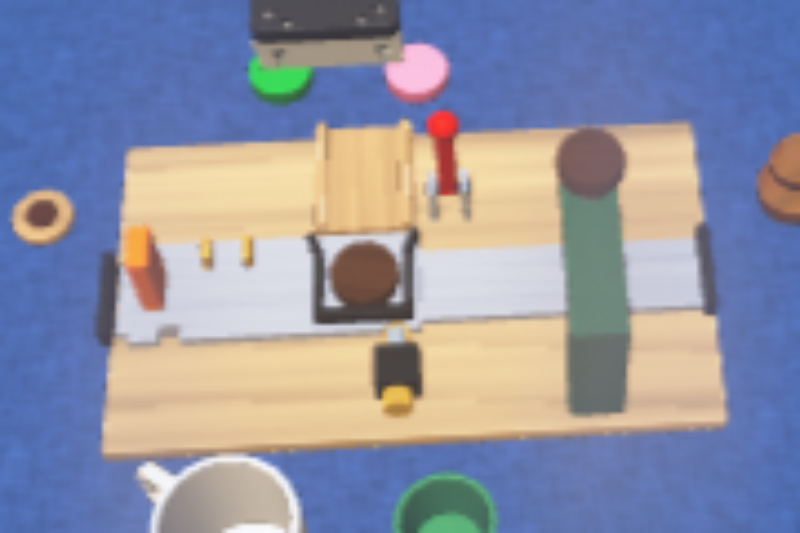

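The blank is in the nest at (365,272) but not against the back wall, because the fingertips are thinner than I assumed. I'll keep pushing until there is contact.

Run:
```python
from h import *
robot.servo_line(J(-100,-21.5,60),speed=.2);robot.servo_line(J(-100,-21.5,36.5),speed=.15); robot.dwell(.1); f0=F()
robot.servo_line(J(-41,-21.5,36.5),speed=.1); print(F()-f0,robot.read_t())
step([1,0,0],.022,st=.001,stop=4,f0=f0,speed=.05)
p=np.array(robot.read_position()); robot.dwell(.1); print(F()-f0)
robot.servo_line(p-[.05,0,0],speed=.12); robot.servo_line(J(-122,-21.5,140),speed=.25)
im,d,W=cloud('scene')
print(robot.read_t()); np.savez('s4.npz',im=im,W=W)
save(0,'s4',cv2.resize(im[170:240,230:330],(800,560),interpolation=2))
```

```text
[ 0.56300155 -0.65880737 -0.28801471] 21.1417
steps 6 of 0.001 F [-1.3, 0.1, -0.6, -0.1, 2.1, 4.2] pos [ 0.5328 -0.0924  0.036 ] t 22.6
[-4.30062842 -0.12595664  3.58608831]
23.9583
```

View pics/s4.png

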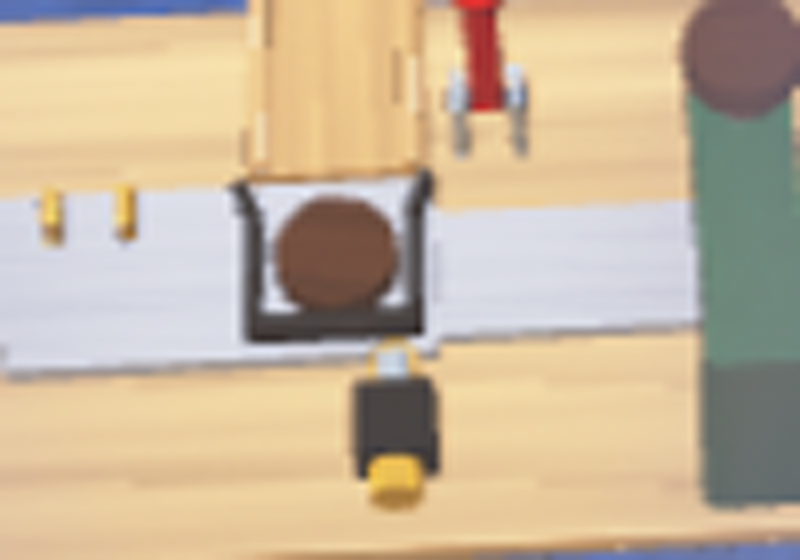

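The blank now touches the back wall in the view (335,310), and the force rose. I'll check numerically that it is fully home, using homography-like residuals against the U.

Run:
```python
from h import *
c=robot.camera_info('scene'); V=np.array(c['view']); f=200/np.tan(np.radians(c['vfov'])/2)
def proj(p): q=V@np.append(p,1); return np.array([c['cx']+f*q[0]/q[2],c['cy']+f*q[1]/q[2]])
for s in('s3','s4'):
    im=np.load(s+'.npz')['im']; hsv=cv2.cvtColor(im,cv2.COLOR_RGB2HSV).astype(int)
    u,v=np.meshgrid(range(640),range(400)); box=(u>258)&(u<288)&(v>185)&(v<218)
    br=box&(hsv[...,1]>70)&(hsv[...,0]<15)&(hsv[...,2]<160); 
    n,l,st,ce=cv2.connectedComponentsWithStats(br.astype(np.uint8)); k=1+st[1:,4].argmax()
    print(s,'disc',st[k],ce[k].round(2))
    col=im[190:220,272].astype(int); print([tuple(x) for x in col[10:26]])
kn=proj(J(0,120,158)); im=np.load('s4.npz')['im']
print('proj disc home',proj(J(0,-20,44)),'side bottom near',proj(J(22,-20,44)),'far edge',proj(J(-22,-20,44)))
print('wall in/out top',proj(J(22.5,-20,40)),proj(J(28.5,-20,40)), 'deckfoot',proj(J(28.5,-20,30)),'U -x end',proj(J(-32,6,40)))
print('housing top corners',proj(J(49,0,38)),proj(J(77,0,38)))
print('board far/near edges at y0', proj(J(-123,0,15)),proj(J(102,0,15)), im[225:255,273].tolist())
```

```text
s3 disc [265 195  14  14 164] [271.56 201.49]
[(np.int64(116), np.int64(79), np.int64(63)), (np.int64(116), np.int64(80), np.int64(65)), (np.int64(116), np.int64(80), np.int64(64)), (np.int64(116), np.int64(79), np.int64(63)), (np.int64(115), np.int64(79), np.int64(63)), (np.int64(107), np.int64(75), np.int64(62)), (np.int64(107), np.int64(75), np.int64(62)), (np.int64(101), np.int64(72), np.int64(59)), (np.int64(82), np.int64(64), np.int64(58)), (np.int64(75), np.int64(68), np.int64(66)), (np.int64(77), np.int64(71), np.int64(70)), (np.int64(66), np.int64(60), np.int64(58)), (np.int64(122), np.int64(122), np.int64(128)), (np.int64(210), np.int64(213), np.int64(224)), (np.int64(175), np.int64(171), np.int64(170)), (np.int64(176), np.int64(159), np.int64(142))]
s4 disc [265 195  14  14 163] [271.6  201.52]
[(np.int64(117), np.int64(80), np.int64(63)), (np.int64(116), np.int64(80), np.int64(64)), (np.int64(116), np.int64(79), np.int64(63)), (np.int64(116), np.int64(80), np.int64(64)), (np.int64(115), np.int64(79), np.int64(64)), (np.int64(107), np.int64(75), np.int64(61)), (np.int64(10
[... 668 characters left out ...]
581816] U -x end [281.33594929 190.79129627]
housing top corners [279.54089589 216.50682231] [279.64388057 225.71344021]
board far/near edges at y0 [279.57696752 169.72572143] [280.40303713 237.89068164] [[212, 177, 135], [207, 173, 133], [229, 196, 150], [228, 195, 149], [231, 199, 152], [238, 211, 161], [238, 211, 161], [235, 206, 157], [234, 204, 155], [234, 204, 155], [231, 200, 152], [231, 201, 152], [232, 203, 154], [234, 207, 158], [183, 144, 103], [141, 122, 110], [95, 115, 175], [86, 110, 172], [87, 111, 174], [86, 111, 175], [87, 110, 175], [88, 112, 178], [87, 112, 179], [85, 110, 171], [85, 109, 171], [86, 112, 177], [86, 112, 178], [84, 109, 173], [85, 110, 173], [84, 110, 172]]
```

The disc did not shift between the two pushes, and its row matches home once the camera offset is allowed for, so it is home. Now I'll push the carriage to the stamp.

Run:
```python
from h import *
robot.servo_line(J(0,-176,130),speed=.3); robot.servo_line(J(0,-176,62),speed=.15); robot.dwell(.1); f0=F()
robot.servo_line(J(0,-150,62),speed=.03); print(F()-f0,robot.read_t())
robot.servo_line(J(0,-31,62),speed=.05); print(F()-f0,robot.read_t())
step([0,1,0],.009,st=.001,stop=3.5,f0=f0,speed=.05)
p=np.array(robot.read_position()); print(F()-f0)
robot.servo_line(p-[0,.012,0],speed=.1); robot.servo_line(J(0,-40,150),speed=.25)
robot.servo_line(J(-118,35,150),speed=.3)
im,d,W=cloud('scene'); z=W[...,2]
q=W[(z>.079)&(z<.095)&(abs(W[...,0]-.57)<.03)&(W[...,1]<-.055)&(W[...,1]>-.15)]; print('post',len(q),q.mean(0),robot.read_t())
save(0,'s5',cv2.resize(im[140:260,190:370],(800,533),interpolation=2))
```

```text
[-0.55698288  1.03607135  0.66110365] 26.4833
[0.1445015  1.07856902 0.50341336] 29.0167
steps 3 of 0.001 F [-0.8, -0.3, 3.6] pos [ 0.57   -0.0994  0.0621] t 29.8
[-0.11395196 -3.63470791 -0.53878972]
post 57 [ 0.57313751 -0.08347842  0.08493121] 31.2083
```

View pics/s5.png

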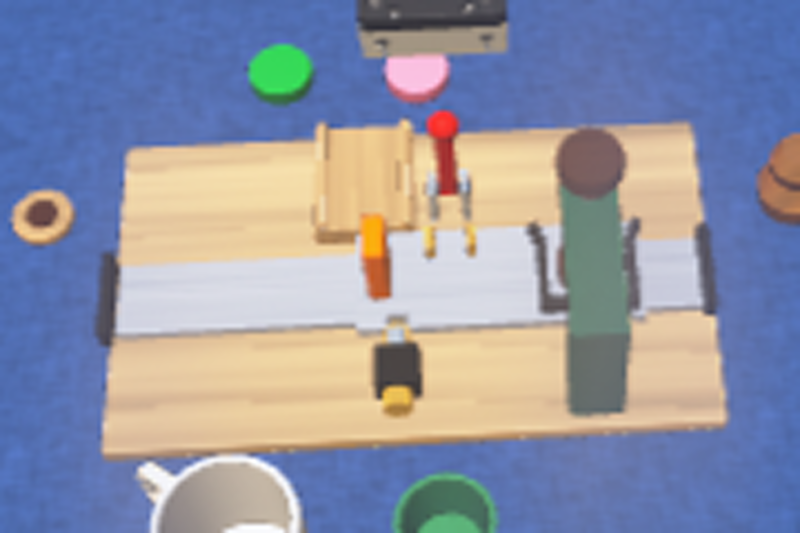

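The nest is under the stamp: the post is at (375,255), the lugs at (430,240) and (471,240) straddle the latch plane, and the roller is in its notch at (397,325). The carriage travelled 139.5 mm. Now the latch.

Run:
```python
from h import *
robot.servo_line(J(-118,35,94),speed=.2); robot.dwell(.1); f0=F(); L=[]
for a in np.radians(np.arange(-6,91,8)):
    r=56+10*max(a,0)/(np.pi/2); s,c=np.sin(a),np.cos(a)
    cx=-60+r*s-10*c; cz=40+r*c+10*s
    robot.servo_line(J(cx-13,35,max(cz,51)),speed=.08); L.append((F()-f0).round(1).tolist())
print(L,robot.read_position(),robot.read_t())
robot.servo_line(J(-5,35,52),speed=.05)
step([0,0,-1],.008,st=.001,stop=9,f0=f0,speed=.05); print(F()-f0)
```

```text
[[-0.3, -0.6, 0.0], [-1.4, -0.8, -0.3], [-0.5, -0.4, 0.9], [-0.5, 0.1, 1.2], [0.1, 0.0, 0.8], [-1.6, -1.1, -0.5], [-0.4, -1.5, 0.3], [-1.4, -0.9, -0.3], [-0.3, -0.5, 0.6], [-0.9, 0.4, 1.0], [-0.5, -0.6, 0.8], [-1.4, -0.1, 0.6], [0.7, -0.3, 0.2]] [ 0.56290264 -0.03573757  0.05055141] 35.3667
steps 5 of 0.001 F [1.0, 0.7, 3.2, 8.9, 14.0] pos [ 0.5655 -0.0357  0.0485] t 36.9
[-4.77783307 -0.25596524 14.03198503]
```

Run:
```python
from h import *
robot.servo_line(J(-5,35,185),speed=.25); robot.servo_line(J(-110,120,185),speed=.3)
im,d,W=cloud('scene'); print(robot.read_t()); save(0,'s6',cv2.resize(im[150:240,230:365],(800,533),interpolation=2))
```

```text
38.2167
```

View pics/s6.png

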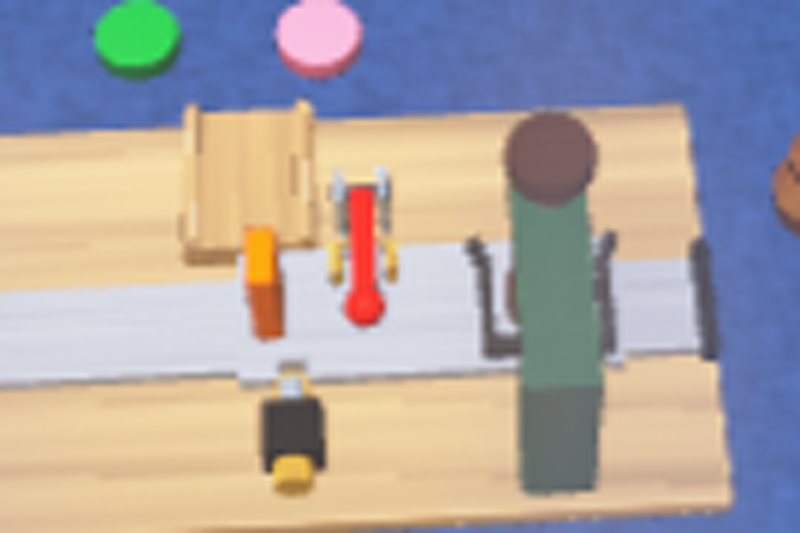

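The red bar lies flat between the lugs at (362,250), with its ball at (364,305). The edge of the blank shows in the nest at (512,295). Now I'll press the knob.

Run:
```python
from h import *
robot.servo_line(J(0,120,175),speed=.25); robot.dwell(.1); f0=F()
robot.servo_line(J(0,120,160),speed=.1)
step([0,0,-1],.022,st=.001,stop=22,f0=f0,speed=.05)
robot.dwell(.8); print(F()-f0)
robot.servo_line(J(0,120,165),speed=.06); robot.servo_line(J(0,120,230),speed=.25); robot.servo_line(J(-140,120,230),speed=.25)
im,d,W=cloud('scene'); print(robot.read_t()); save(0,'s7',cv2.resize(im[140:290,180:390],(800,571),interpolation=2))
z=W[...,2];q=W[(z>.145)&(z<.17)&(np.hypot(W[...,0]-OX,W[...,1]-.049)<.03)];print('knob top',len(q),np.median(q[:,2]))
```

```text
steps 13 of 0.001 F [-0.2, 1.6, 2.0, 2.9, 3.3, 3.6, 4.0, 3.1, 3.7, 5.3, 12.5, 19.2, 25.2] pos [0.5697 0.0492 0.1501] t 42.5
[-7.90638151  3.26071937 25.76186153]
44.875
knob top 198 0.1588426170608669
```

View pics/s7.png

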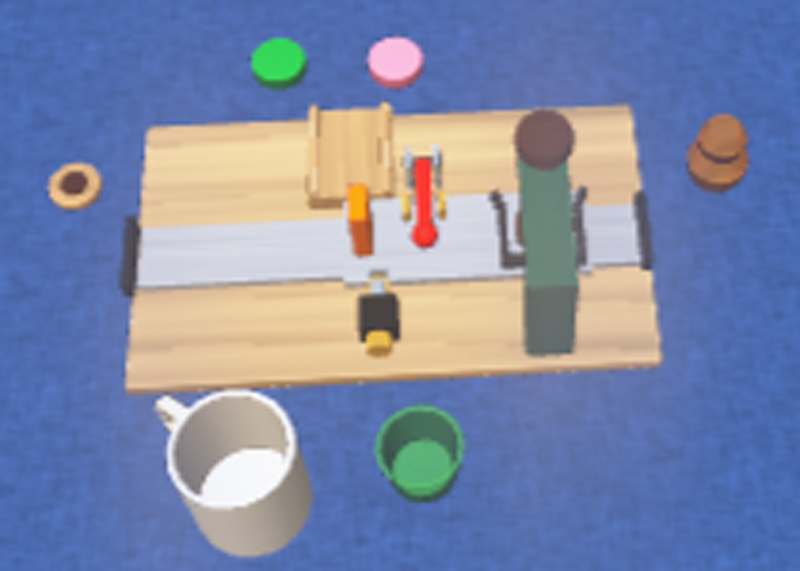

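The stamp met the blank at 8 mm of travel, took 25 N and rose again (knob top at 158 mm). The latch is locked, at (424,200), and the bystanders are in place.

```bash
python3 -c "
from rig import robot
print(robot.job_done())"
```

```text
the job is handed in; nothing more can be done
None
```

I handed the job in at about 45 s: the blank is home in the nest, the carriage is clicked in under the stamp and latched, the stamp was pressed to about 25 N and has risen, and the last picture shows the bystanders in place.

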